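# Clamp the glued gateway, then lock the press

### The arm

A 6-joint arm with a two-finger parallel gripper is mounted at the origin on the work surface. World frame = base frame: x ahead of the robot, y to its left, z up, the work surface at z = 0. Lengths are in m, angles in degrees, forces in N, time in s.
With the tool pointing down it reaches from about 0.25 to 0.725 m from the base axis. Payload 9.7 kg.
Tool frame: the origin (TCP) lies at the very end of the fingers, on their centre line; the grasp point (between the pads) lies 19 mm behind it; z points along the fingers, y is the line along which they close (so a half turn about z gives the same grasp; the last joint's range is limited). The gripper opens to 85 mm and grips with 20 to 120 N. Pads are 22 mm wide; open, the fingers measure 114 mm over their backs; the gripper's body (76 mm by 85 mm) begins 54 mm behind the grasp point. The pads swing forward as they close: fully open they stand 13 mm farther back than shut.
Start: joints at [-68.411, 4.979, 10.078, 95.1, 0, 90], TCP at [0.202, -0.511, 0.231] pointing down, gripper open.
Joint ranges: [-179.16, 179.16], [-48.56, 103.87], [-65.8, 70.77], [-126.05, 130.52], [-82.76, 87.17], [-180, 180]. Speed limits (degrees/s): [127.2, 127.2, 147.25, 180, 180, 180].

### API

Orientations are given as [roll, pitch, yaw] about the fixed x, y, z axes, in that order (R = Rz(yaw) Ry(pitch) Rx(roll)).
In Python, from workcell import bot gives the robot as it stands.
- The arm moves only by the tool arm_command, never from a script. Its argument "series" is a list of rows, each a list of 4 numbers: the shift along the tool's x, y, z in m, then the turn about the tool's z in rad. A call has exactly 5 rows; each row is the pose to reach, as a shift and turn from the pose commanded when the call began, along the tool's axes at that moment; what a row does not reach only later rows make up. A row lasts 1/10 s, in which the tool goes at most 50 mm and 8.59 degrees, less where a joint would pass 70% of its speed; a pose out of reach is approached as far as the arm can. A call with a gripper value outside its range is refused whole. "hand" is the finger opening in m, from 0 to 0.0854, set as the call begins (left out, the last holds). The fingers move at their own pace and stop on an object; "grip_force" is the grip in N (left out, the last holds). Time passes only in rows, so rows that repeat a pose let the fingers close, or fill a call up. It gives the time, the measured TCP pose, the force, the opening and the grip force at its end, in the units of the state.
- bot.get_obs(): the state, without advancing time (a new reading comes with each control period).
- bot.camera(name): name is "scene" or "top" or "wrist"; returns a dict with "color" (420x560x3 uint8, blue, green, red), "camera_matrix" (3x3 intrinsics, pixels), "dist_coeffs" ([k1, k2, p1, p2, k3] as OpenCV has them; the pictures are not rectified), "xyz" and "orientation" of the camera in the world; the wrist camera has in their place "T_tool_cam" (4x4, takes a point from camera to tool coordinates, whose origin is the TCP and whose axes are the flange's). Camera axes: x right, y up, looking along -z (the intrinsics and any distortion apply to the point x, -y, -z); pixel columns grow to the right and rows downward; lengths in m; the calibration is good to about 2 mm. A picture is of the moment at which its call begins: read the wrist's pose just before it. There is no depth.
- bot.job_done(): hands the job in; it is judged then, once.
Trained networks look in the newest picture that a camera, given by its name, has taken for a name from the list of things; names that differ only in an ending like _2 or _b are one class to them, and where a whole thing is asked for, a point or a joint stands for the part that bears it (a point fixed in the world has none). Each returns a list of dicts, best first, with "confidence" (0 to 1); they miss things now and then, are a little off and sometimes report something else, mostly with a low value. They report only what shows in the picture. A call takes as long as a camera call.
- bot.find_in(camera, target): "location" ([column, row] in pixels, amid what is visible of it).
- bot.mark_of(camera, target): "location" ([column, row] in pixels: a listed point, or the origin of a listed thing).
The state is a dict: "time": time; "q": joint angles; "qd": joint speeds; "joint_efforts": joint torques, N m; "ee_pos": TCP position; "tcp_rot": TCP orientation; "wrist_force": force on the tool from outside, world axes, zero at the start; "torque": the same for the moment, N m; "opening": finger opening in m; "grasp_force": force on a finger pad.
Only numpy, scipy, OpenCV 4.12 (cv2) and the standard library are available. Lean on these libraries where they do the work, as an engineer would, in place of code of your own. Each camera call takes 0.05 s, during which the arm holds its last target. There are 200 camera calls.

### The job

The freshly glued model gateway stands under the gluing press. Turn the inner bar knob clockwise, without turning the ring under it, until the rubber pad presses on the gateway with a light steady push of about 12 N (the gateway cracks under twice that); then turn the outer lock ring clockwise until it is tight at its stop, without disturbing the bar knob, and let go. Leave the gateway and everything else where it is.

Things in the scene. Friction and masses are not known exactly. Their poses are not given: they have to be found in the camera images.
- bar_grip (a point): Inner knob of the press: a black bar grip 40 mm long, 14 mm wide, 20 mm high, on top of an upright 16 mm steel shaft through the middle of the lock ring. The point is on the turning axis, half-way up the bar; its x axis lies along the bar's length, z up. Grip it across the 14 mm width. There is an 8.5 mm gap between the underside of the bar and the top of the ring
- bar_knob (a joint): angle of the bar knob, rad, growing clockwise seen from above; runs 0 to 2.2, starts between 0.35 and 0.7. Each rad lowers the pad 12 mm. Pad first touches between 0.95 and 1.7. Friction drag 0.32 N m; it stays where left (after a stop less is felt: compare equal small steps). Each newton of push adds 0.012 N m: 12 N feels like 0.14 N m more than turning freely
- ring_grip (a point): Outer knob: knurled steel lock ring, 58 mm diameter, 18 mm high, round the bar knob's shaft, under the bar. The point is on the same turning axis, half-way up the ring; the bar knob's grip point is 27.5 mm above it, the bar's top 37.5 mm above it. A steel flange plate 64 mm across lies 1 mm under the ring
- lock_ring (a joint): angle of the lock ring, rad, growing clockwise seen from above; starts between 0.1 and 0.5, hard stop (tight) at 1.4; drag about 0.15 N m
- ring_mark (a point): black index line on the ring's top, 25 mm from its axis
- pad: domed rubber pad, 16 mm diameter, round below, at the lower end of the spindle under the press's beam, on the knobs' axis; origin at its lowest point. It springs up into the spindle at 10 N/mm (up to 8 mm), so after first contact each further 0.1 rad of the bar knob adds 9 to 12 N of push
- gateway: plaster model gateway, 108 mm long, 28 mm deep, about 0.35 kg, loose on the press's base board: two white columns 80 mm apart carry a lintel and a broken course of five bricks (18 mm each) of unequal height, tops 80 to 89 mm above its foot; which one the pad meets, and how high, differs from start to start. Origin at the middle of its foot, y along its length, z up
- press: the gluing press, fixed: a plywood base board 200 x 300 x 18 mm, two posts 250 mm apart along its y and an aluminium beam 54 mm wide across them, its top 164 mm above the table. The knobs' axis is upright above the middle of the base; origin on the table under that axis. In height above the table the ring's middle is at 176.5 mm and the bar's at 204 mm
- column_center (a point): spare white plaster column, 24 x 24 x 58 mm, standing on the base board; centre. To be left alone
- bricks_center (a point): little stack of model bricks, 40 x 17 x 30 mm, on the base board; centre. To be left alone
- glue_center (a point): white glue bottle, 48 mm diameter, 120 mm high; centre. To be left alone
- jar_center (a point): amber glass jar, 72 mm diameter, 90 mm high; centre. To be left alone

How it is judged (in metres and radians):
On the way, in this order (a step that is already met when the one before it is completed fails the run):
1. the pad presses on the gateway with 5 to 22 N while the lock ring is still where it was (its mark within 5 mm) (contact force between pad and gateway between 5 and 22 N and distance of ring_mark from where it was at the start of the episode below 0.005 m), for 0.3 s.
2. the lock ring is tight (joint above 1.3 rad) with the pad still pressing 5 to 22 N (value of joint lock_ring above 1.3 rad and contact force between pad and gateway between 5 and 22 N), for 0.2 s.
At the end, for the whole second after the job is handed in: The lock ring is within 0.1 rad of its stop at 1.4 rad, the pad presses on the upright, resting gateway with 5 to 22 N, and both knobs are released (all of step 2 and angle between gateway's own z axis and vertical below 0.05 rad and linear speed of gateway below 0.01 m/s); the robot touches nothing.
It fails at once if the pad pressed on the gateway with more than 25 N (contact force between pad and gateway above 25 N).
It fails at once if the lock ring turned (its mark more than 5 mm) while the pad was not pressing the gateway (distance of ring_mark from where it was at the start of the episode above 0.005 m and contact force between pad and gateway below 2 N).
It fails at once if the gateway was shifted more than 15 mm (distance of gateway from where it was at the start of the episode above 0.015 m).
It fails at once if the robot touched the gateway (contact force between the arm and gateway above 1 N).
It fails at once if a bystander was moved more than 30 mm (distance of any of column_center, bricks_center, glue_center, jar_center from where it was at the start of the episode above 0.03 m).
It also fails if it takes over 64 s, if anything falls off the work surface, if the arm or the gripper's body presses on something with over 40 N, if the wrist force passes 120 N, or if a joint passes its speed limit or range.

## Working session

There is one attempt and no reset: what is moved stays moved. The work goes in short steps, Python scripts to look and compute and a tool call to move; the robot and the scene stay as the last step left them, time stands still between calls to the robot, and variables do not carry over. Pictures are saved under pics/ and viewed, at most 10 in all, crops included, and the job is handed in when it is done.

Besides the shell and the picture viewer there is one more tool, called after "Emit:" as name([rows], argument=value, ...), one row to a line, values as JSON. arm_command: Moves the arm, as the interface text tells. Its arguments: {"type":"object","properties":{"series":{"type":"array"},"hand":{"type":"number"},"grip_force":{"type":"number"}},"required":["series"]}

```bash
mkdir -p pics; ls
cat > h.py <<'E'
import numpy as np, cv2
from scipy.spatial.transform import Rotation as R
from workcell import bot
def pose():
    o=bot.get_obs(); return np.array(o['ee_pos']),o['tcp_rot'],o
def cam(name):
    p,r,o=pose(); c=bot.camera(name); T=np.eye(4)
    if name=='wrist':
        W=np.eye(4); W[:3,:3]=R.from_euler('xyz',r,degrees=True).as_matrix(); W[:3,3]=p
        T=W@np.array(c['T_tool_cam'])
    else:
        q=c['orientation']; T[:3,3]=c['xyz']
        T[:3,:3]=R.from_euler('xyz',q,degrees=True).as_matrix() if np.size(q)==3 else np.array(q)
    return c,T
def ray(c,T,px):
    u=cv2.undistortPoints(np.array([[px]],float),np.array(c['camera_matrix']),np.array(c['dist_coeffs']))[0,0]
    d=T[:3,:3]@np.array([u[0],-u[1],-1.]); return T[:3,3],d/np.linalg.norm(d)
def atz(o,d,z): return o+d*(z-o[2])/d[2]
def tri(rays):
    A=sum(np.eye(3)-np.outer(d,d) for o,d in rays); b=sum((np.eye(3)-np.outer(d,d))@o for o,d in rays)
    return np.linalg.solve(A,b)
E
cat > a.py <<'E'
from h import *
np.set_printoptions(precision=4,suppress=True)
print(bot.get_obs())
C={}
for n in ('scene','top','wrist'):
    C[n]=cam(n); c,T=C[n]; print(n,c.get('orientation'),T[:3,3]); cv2.imwrite(f'pics/{n}0.png',c['color'])
for t,z in (('bar_grip',.204),('ring_grip',.1765),('ring_mark',.1855),('press',0),('glue_center',.06),('jar_center',.045),('column_center',.047)):
    rs=[]
    for n in C:
        m=bot.mark_of(n,t)
        if m: rr=ray(*C[n],m[0]['location']); rs.append(rr); print(t,n,m[0]['location'],round(m[0]['confidence'],2),atz(*rr,z))
    if len(rs)>1: print('  tri',tri(rs[:2]))
E
python3 a.py
```

```text
pics
{'time': 0.0, 'q': array([-68.4119,   5.0105,  10.0362,  95.1006,   0.0013,  90.0019]), 'qd': array([-0.1563,  0.0468, -0.0292, -0.0296,  0.0794,  0.0365]), 'joint_efforts': array([ -0.0017, -52.0393,  46.4799,   0.0166,  -0.0001,  -0.    ]), 'ee_pos': array([ 0.2023, -0.5112,  0.2306]), 'tcp_rot': array([-179.9251,   -0.0013,   21.5862]), 'wrist_force': array([-0.1642, -0.0533,  0.2355]), 'torque': array([-0.0402,  0.0412, -0.0484]), 'grasp_force': 0.0, 'opening': 0.08525849131059264}
scene [ 57.6486  -0.7652 130.7283] [1.3809 0.733  0.8836]
top [  7.5887   0.4905 -89.7854] [ 0.3265 -0.0058  1.536 ]
wrist None [ 0.2666 -0.4858  0.3722]
bar_grip scene [310.1, 216.5] 0.64 [0.5203 0.1219 0.204 ]
bar_grip top [242.8, 215.1] 0.4 [0.5048 0.1194 0.204 ]
  tri [0.5079 0.1173 0.1958]
ring_grip scene [309.3, 219.9] 0.68 [0.5004 0.1058 0.1765]
ring_grip top [246.0, 215.4] 0.55 [0.5075 0.112  0.1765]
  tri [0.507  0.1111 0.1821]
ring_mark scene [308.1, 223.4] 0.64 [0.5271 0.1217 0.1855]
ring_mark top [242.3, 206.4] 0.53 [0.5344 0.1231 0.1855]
  tri [0.5329 0.1239 0.1895]
press scene [310.2, 270.8] 0.59 [0.4933 0.1152 0.    ]
press top [248.0, 223.9] 0.76 [0.5011 0.1198 0.    ]
  tri [0.5001 0.1196 0.0066]
glue_center scene [206.0, 182.3] 0.78 [ 0.4073 -0.4212  0.06  ]
glue_center top [408.0, 251.6] 0.77 [ 0.4016 -0.4236  0.06  ]
  tri [ 0.4025 -0.4254  0.0562]
jar_center scene [399.8, 353.2] 0.71 [0.6394 0.4826 0.045 ]
jar_center top [144.9, 184.0] 0.87 [0.6347 0.4798 0.045 ]
  tri [0.6356 0.4812 0.0406]
column_center scene [312.1, 222.0] 0.7 [0.3428 0.005  0.047 ]
column_center top [216.2, 209.0] 0.41 [0.5466 0.2256 0.047 ]
  tri [0.5378 0.1761 0.2186]
```

View pics/scene0.png

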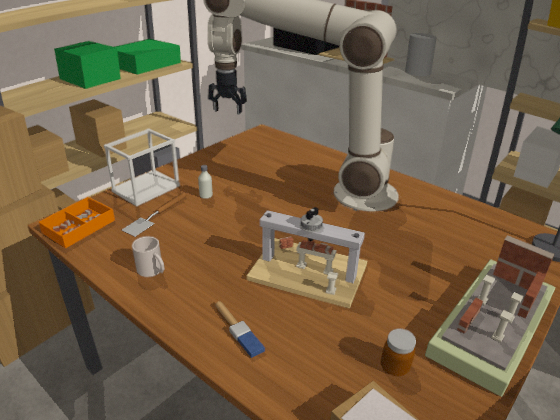

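View pics/top0.png

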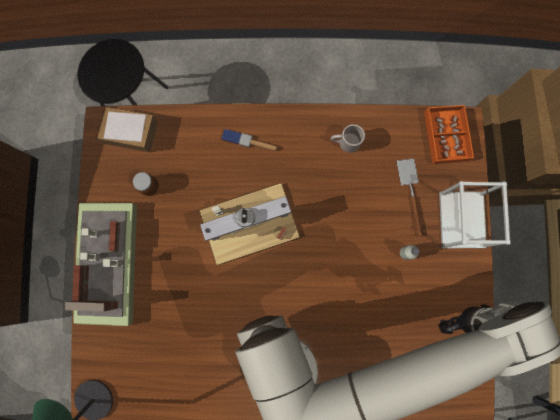

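The press's knob shows at scene (311,217) and top (244,216), which agrees with my triangulated position of about (0.507, 0.115), z about 0.2. The glue bottle and jar are well clear. I'm moving above the press now.

Emit:
arm_command([
  [0.02,-0.02,-0.03,0],
  [0.05,-0.05,-0.055,0],
  [0.08,-0.085,-0.07,0],
  [0.11,-0.12,-0.085,0],
  [0.14,-0.155,-0.1,0],
])

```text
time: 1.7
ee_pos: [0.2756, -0.3141, 0.332]
tcp_rot: [180.0, -0.0, 21.6]
wrist_force: [1.1, 0.2, 0.5]
opening: 0.0853
grasp_force: 0.0
```

Emit:
arm_command([
  [0.03,-0.032,-0.01,0],
  [0.06,-0.064,-0.02,0],
  [0.09,-0.096,-0.03,0],
  [0.12,-0.128,-0.04,0],
  [0.15,-0.16,-0.05,0],
])

```text
time: 2.2
ee_pos: [0.3562, -0.1101, 0.382]
tcp_rot: [180.0, -0.0, 21.6]
wrist_force: [0.6, -0.3, 0.1]
opening: 0.0855
grasp_force: 0.0
```

Emit:
arm_command([
  [0.03,-0.032,0,0],
  [0.06,-0.064,0,0],
  [0.09,-0.096,0,0],
  [0.12,-0.128,0,0],
  [0.15,-0.16,0,0],
])

```text
time: 2.7
ee_pos: [0.4369, 0.0941, 0.3815]
tcp_rot: [180.0, -0.0, 21.6]
wrist_force: [1.0, -1.4, -0.5]
opening: 0.085
grasp_force: 0.0
```

```bash
cat > b.py <<'E'
from h import *
import sys
np.set_printoptions(precision=4,suppress=True)
n=sys.argv[1]
c,T=cam('wrist'); cv2.imwrite(f'pics/{n}.png',c['color'])
p,r,o=pose(); print(o['time'],p,r,o['q'],o['torque'],T[:3,3])
np.savez(f'{n}.npz',T=T)
for t,z in (('bar_grip',.204),('ring_grip',.1765),('ring_mark',.1855),('press',0),('column_center',.047),('bricks_center',.033),('gateway',.018)):
    for m in bot.mark_of('wrist',t)[:2]: print(t,m['location'],round(m['confidence'],2),atz(*ray(c,T,m['location']),z))
E
python3 b.py w1
```

```text
2.75 [0.4388 0.0986 0.3798] [-179.8795    0.0124   21.7403] [ 12.584   -2.2838  19.9043 112.2196   0.117  170.8437] [0.0836 0.0072 0.0349] [0.501  0.1197 0.5231]
bar_grip [283.3, 125.4] 0.92 [0.5037 0.1145 0.204 ]
ring_grip [280.4, 124.5] 0.6 [0.5036 0.1176 0.1765]
ring_mark [287.0, 100.1] 0.96 [0.5302 0.1205 0.1855]
column_center [223.9, 72.8] 0.9 [0.5435 0.2245 0.047 ]
bricks_center [336.1, 170.4] 0.64 [0.4699 0.0012 0.033 ]
bricks_center [285.9, 103.3] 0.54 [0.5382 0.1206 0.033 ]
```

View pics/w1.png

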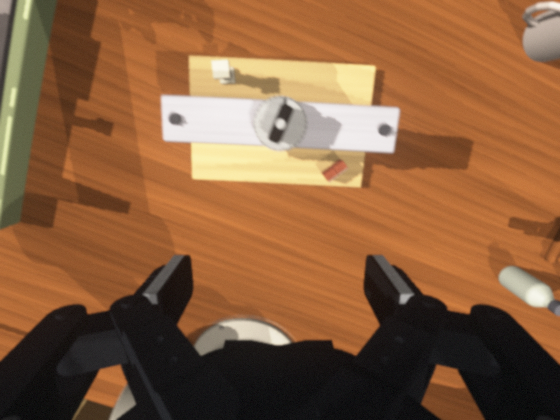

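The wrist view shows the grey ring at (281,122). The black bar runs from about (272,142) to (288,105), and the index line is at (287,100). The column (222,72) and bricks (334,170) are clear of it. The bar lies near world yaw 0, so I'll use the half-turned grasp (q6 about 13°) to leave the wrist room to turn clockwise.

Emit:
arm_command([
  [0.013,0.002,0.01,-0.14],
  [0.026,0.003,0.02,-0.28],
  [0.04,0.005,0.03,-0.42],
  [0.053,0.006,0.04,-0.56],
  [0.067,0.008,0.05,-0.7],
])

```text
time: 3.6
ee_pos: [0.5023, 0.1083, 0.3314]
tcp_rot: [180.0, -0.0, 61.9]
wrist_force: [0.4, -1.2, 0.6]
opening: 0.0854
grasp_force: 0.0
```

Emit:
arm_command([
  [0,0,0,-0.145],
  [0,0,0,-0.29],
  [0,0,0,-0.435],
  [0,0,0,-0.58],
  [0,0,0,-0.72],
])

```text
time: 4.1
ee_pos: [0.5019, 0.1081, 0.3318]
tcp_rot: [180.0, 0.0, 103.2]
wrist_force: [0.3, 0.8, 0.6]
opening: 0.0856
grasp_force: 0.0
```

Emit:
arm_command([
  [0,0,0,-0.145],
  [0,0,0,-0.29],
  [0,0,0,-0.435],
  [0,0,0,-0.58],
  [0,0,0,-0.72],
])

```text
time: 4.6
ee_pos: [0.5018, 0.1081, 0.3318]
tcp_rot: [180.0, 0.0, 144.4]
wrist_force: [1.0, -0.2, 0.1]
opening: 0.0854
grasp_force: 0.0
```

Emit:
arm_command([
  [0,0,0,-0.145],
  [0,0,0,-0.29],
  [0,0,0,-0.435],
  [0,0,0,-0.58],
  [0,0,0,-0.62],
])

```text
time: 5.1
ee_pos: [0.5018, 0.1081, 0.3318]
tcp_rot: [180.0, 0.0, 179.9]
wrist_force: [-0.0, 0.3, 0.7]
opening: 0.0853
grasp_force: 0.0
```

```bash
python3 b.py w2
```

```text
5.15 [0.5019 0.1082 0.3318] [179.9907   0.0459 179.885 ] [ 12.1622   3.5167  19.993  106.4294  -0.0007  12.2772] [-0.0025 -0.0519  0.0156] [0.4318 0.1082 0.4733]
bar_grip [284.1, 202.0] 0.88 [0.503 0.114 0.204]
ring_grip [286.1, 194.7] 0.56 [0.5023 0.1167 0.1765]
ring_mark [289.6, 219.2] 0.77 [0.5264 0.1202 0.1855]
press [282.6, 173.3] 0.6 [0.5083 0.1157 0.    ]
column_center [351.9, 198.6] 0.75 [0.5392 0.2201 0.047 ]
bricks_center [207.1, 151.5] 0.96 [0.4699 0.0021 0.033 ]
```

View pics/w2.png

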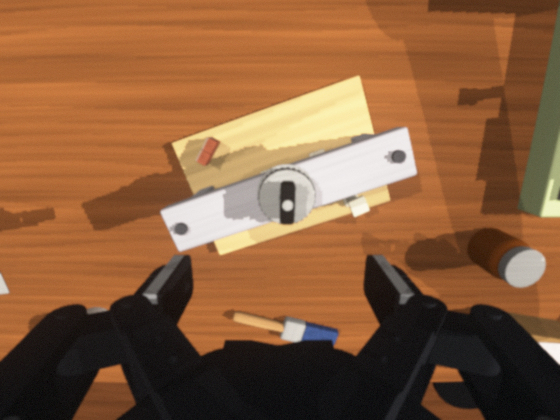

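The bar runs vertically in the image, from (288,182) to (287,222), with the ring round it at (287,194). The gripper is aligned with it to within a few degrees. I'll refine the axis from both views.

```bash
cat > c.py <<'E'
from h import *
np.set_printoptions(precision=4,suppress=True)
c=bot.camera('wrist')
rs=[]
for n,px,g in (('w1',(281,124),(283.3,125.4)),('w2',(288,205),(284.1,202))):
    im=cv2.imread(f'pics/{n}.png'); T=np.load(n+'.npz')['T']
    g0=cv2.cvtColor(im,cv2.COLOR_BGR2GRAY); x0,y0=int(px[0]),int(px[1])
    sub=g0[y0-30:y0+28,x0-22:x0+22]
    k=(sub<50).astype(np.uint8); nn,lab,st,ce=cv2.connectedComponentsWithStats(k)
    i=1+np.argmax(st[1:,4]); ys,xs=np.where(lab==i)
    rect=cv2.minAreaRect(np.c_[xs+x0-22,ys+y0-30].astype(np.float32)); print(n,st[i],rect)
    b=cv2.boxPoints(rect); e=[(b[j]+b[(j+1)%4])/2 for j in range(4)]
    L=[np.linalg.norm(e[0]-e[2]),np.linalg.norm(e[1]-e[3])]; a,bb=(e[0],e[2]) if L[0]>L[1] else (e[1],e[3])
    A,B=atz(*ray(c,T,a),.214),atz(*ray(c,T,bb),.214); print('ends',A,B,'len',np.linalg.norm(A-B),'yaw',np.degrees(np.arctan2(*(A-B)[1::-1])))
    sub2=np.where((lab==i)|(cv2.dilate((lab==i).astype(np.uint8),np.ones((5,5)))>0),sub,0)
    yy,xx=np.where((sub2>130)); print('dot',px,atz(*ray(c,T,px),.214), 'grip',atz(*ray(c,T,g),.204))
    rs.append(ray(c,T,px))
    gr=ray(c,T,g); rs.append(gr)
print('tri dot',tri(rs[::2]),'tri grip',tri(rs[1::2]))
E
python3 c.py
```

```text
Traceback (most recent call last):
  File "c.py", line 10, in <module>
    i=1+np.argmax(st[1:,4]); ys,xs=np.where(lab==i)
        ~~~~~~~~~^^^^^^^^^^
ValueError: attempt to get argmax of an empty sequence
```

```bash
sed -i 's/sub<50/sub<75/' c.py; python3 c.py
```

```text
w1 [ 20  11  13  16 120] ((284.89654541015625, 112.25861358642578), (9.284767150878906, 13.555760383605957), 21.801406860351562)
ends [0.5227 0.1179 0.214 ] [0.5095 0.1181 0.214 ] len 0.013216069753107127 yaw -0.7505673377171331
dot (281, 124) [0.504  0.1174 0.214 ] grip [0.5037 0.1145 0.204 ]
w2 [ 15   7  13  21 229] ((287.0, 192.0), (20.0, 12.0), 90.0)
ends [0.4816 0.1163 0.214 ] [0.5003 0.1165 0.214 ] len 0.018722763174055256 yaw -179.57051269616179
dot (288, 205) [0.5032 0.1174 0.214 ] grip [0.503 0.114 0.204]
tri dot [0.504  0.1174 0.2111] tri grip [0.5037 0.1143 0.2011]
```

Emit:
arm_command([
  [-0.0005,0.003,0.03,0],
  [-0.001,0.006,0.06,0],
  [-0.0015,0.009,0.08,0],
  [-0.0015,0.009,0.09,0],
  [-0.0015,0.009,0.09,0],
], hand=0.045)

```text
time: 6.1
ee_pos: [0.503, 0.1183, 0.2403]
tcp_rot: [-180.0, -0.1, 179.7]
wrist_force: [-1.1, -0.0, 0.5]
opening: 0.0449
grasp_force: 0.0
```

```bash
python3 b.py w3
```

```text
6.15 [0.5034 0.1183 0.2416] [-179.9956   -0.0079  179.7238] [13.2246  0.6987  6.7771 96.0871 -0.0024 13.5008] [-0.0588  0.0746 -0.0804] [0.4333 0.1186 0.382 ]
bar_grip [275.6, 238.8] 0.72 [0.5049 0.1167 0.204 ]
bar_grip [284.3, 257.4] 0.23 [0.5183 0.1224 0.204 ]
ring_grip [274.5, 221.8] 0.95 [0.5024 0.1156 0.1765]
ring_mark [282.1, 257.2] 0.8 [0.5269 0.1212 0.1855]
press [276.3, 177.5] 0.78 [0.4997 0.1159 0.    ]
column_center [364.6, 220.4] 0.9 [0.5445 0.2234 0.047 ]
```

View pics/w3.png

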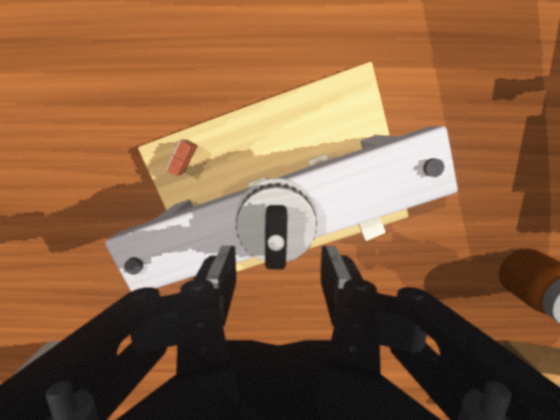

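The bar is vertical at column 276 with its dot at (276,241), and the fingers' midpoint is at about 279. I'll shift y by −1.5 mm, descend and grip.

Emit:
arm_command([
  [0,-0.0015,0.015,0],
  [0,-0.0015,0.03,0],
  [0,-0.0015,0.04,0],
  [0,-0.0015,0.047,0],
  [0,-0.0015,0.047,0],
])

```text
time: 7.0
ee_pos: [0.5032, 0.1168, 0.1936]
tcp_rot: [-180.0, -0.1, 179.7]
wrist_force: [-0.8, -0.3, 0.7]
opening: 0.045
grasp_force: 0.0
```

```bash
cat > s.py <<'E'
from h import *
np.set_printoptions(precision=3,suppress=True)
p,r,o=pose(); print(o['time'],p,r,'F',o['wrist_force'],'M',o['torque'],o['opening'],o['grasp_force'],'q6',o['q'][5],'eff',o['joint_efforts'])
E
python3 s.py
```

```text
7.0 [0.503 0.117 0.194] [-179.986   -0.062  179.725] F [-0.84  -0.314  0.679] M [-0.023  0.009  0.073] 0.04501135851210546 0.0 q6 13.342197519342584 eff [ -0.014 -46.746  46.414  -0.302  -0.001   0.   ]
```

Emit:
arm_command([
  [0,0,0,0],
  [0,0,0,0],
  [0,0,0,0],
  [0,0,0,0],
  [0,0,0,0],
], hand=0.02, grip_force=40)

```text
time: 7.5
ee_pos: [0.5036, 0.1169, 0.1945]
tcp_rot: [180.0, 0.0, 179.7]
wrist_force: [-0.9, 0.4, -0.2]
opening: 0.0199
grasp_force: 0.0
```

Emit:
arm_command([
  [0,0,0,0],
  [0,0,0,0],
  [0,0,0,0],
  [0,0,0,0],
  [0,0,0,0],
], hand=0.008)

```text
time: 8.0
ee_pos: [0.5036, 0.1167, 0.1945]
tcp_rot: [-180.0, 0.0, 179.7]
wrist_force: [0.0, -2.5, 4.6]
opening: 0.0134
grasp_force: 39.3
```

```bash
python3 s.py
```

```text
8.0 [0.504 0.117 0.195] [-179.987    0.023  179.716] F [ 0.022 -2.518  4.585] M [-0.518  0.108 -0.143] 0.013390675426655601 39.31243412196636 q6 13.343223705942913 eff [  1.312 -44.576  45.254  -0.479   0.655  -0.096]
```

Emit:
arm_command([
  [0,0,0,0.01],
  [0,0,0,0.02],
  [0,0,0,0.03],
  [0,0,0,0.04],
  [0,0,0,0.05],
], grip_force=60)

```text
time: 8.5
ee_pos: [0.5036, 0.1168, 0.1946]
tcp_rot: [-180.0, 0.0, 176.8]
wrist_force: [-1.0, -3.1, 4.5]
opening: 0.0128
grasp_force: 58.8
```

```bash
python3 s.py
```

```text
8.5 [0.504 0.117 0.195] [-179.984    0.028  176.84 ] F [-1.047 -3.087  4.487] M [-0.671  0.117  0.293] 0.012809010859710977 58.762423396110535 q6 16.22470043328445 eff [  1.312 -43.92   44.685  -0.583   0.859   0.141]
```

Emit:
arm_command([
  [0,0,0,0.01],
  [0,0,0,0.02],
  [0,0,0,0.03],
  [0,0,0,0.04],
  [0,0,0,0.05],
])

```text
time: 9.0
ee_pos: [0.5036, 0.1167, 0.1946]
tcp_rot: [-180.0, 0.0, 174.0]
wrist_force: [0.2, -3.3, 4.5]
opening: 0.0129
grasp_force: 58.7
```

```bash
python3 s.py; python3 -c "
from h import *
for i in range(3):
    bot.camera('wrist'); o=bot.get_obs(); print(o['time'],o['torque'][2],o['joint_efforts'][5],o['tcp_rot'][2])"
```

```text
9.0 [0.504 0.117 0.195] [-179.986    0.033  173.971] F [ 0.191 -3.264  4.523] M [-0.639  0.092  0.338] 0.012893255486553441 58.672949373722076 q6 19.092044729312843 eff [  1.302 -43.922  44.682  -0.58    0.852   0.141]
9.05 0.28507784482779697 0.19116844050586224 173.93866122850855
9.1 0.20971288501114455 0.32867719419300556 173.97387872694895
9.15 0.19495071798047364 0.24034333415329456 173.98362713565558
```

Emit:
arm_command([
  [0,0,0,0.01],
  [0,0,0,0.02],
  [0,0,0,0.03],
  [0,0,0,0.04],
  [0,0,0,0.05],
])

```text
time: 9.65
ee_pos: [0.5036, 0.1167, 0.1946]
tcp_rot: [-180.0, 0.0, 171.1]
wrist_force: [-0.8, -4.0, 5.1]
opening: 0.013
grasp_force: 58.7
```

```bash
cat > t.py <<'E'
from h import *
o=bot.get_obs(); print(o['time'],'Mz %.3f eff %.3f eff1 %.3f yaw %.2f'%(o['torque'][2],o['joint_efforts'][5],o['joint_efforts'][0],o['tcp_rot'][2]),o['wrist_force'].round(1))
E
python3 t.py
```

```text
9.65 Mz 0.298 eff 0.141 eff1 1.289 yaw 171.11 [-0.8 -4.   5.1]
```

Emit:
arm_command([
  [0,0,0,0.01],
  [0,0,0,0.02],
  [0,0,0,0.03],
  [0,0,0,0.04],
  [0,0,0,0.05],
])

```text
time: 10.15
ee_pos: [0.5036, 0.1168, 0.1946]
tcp_rot: [-180.0, 0.0, 168.2]
wrist_force: [-0.4, -3.7, 5.3]
opening: 0.0125
grasp_force: 58.6
```

```bash
python3 t.py
```

```text
10.15 Mz 0.292 eff 0.141 eff1 1.277 yaw 168.24 [-0.4 -3.7  5.3]
```

Emit:
arm_command([
  [0,0,0,0.01],
  [0,0,0,0.02],
  [0,0,0,0.03],
  [0,0,0,0.04],
  [0,0,0,0.05],
])

```text
time: 10.65
ee_pos: [0.5036, 0.1168, 0.1946]
tcp_rot: [-180.0, 0.0, 165.4]
wrist_force: [0.8, -2.3, 5.9]
opening: 0.0127
grasp_force: 58.6
```

```bash
python3 t.py
```

```text
10.65 Mz 0.312 eff 0.141 eff1 1.265 yaw 165.38 [ 0.8 -2.3  5.9]
```

Emit:
arm_command([
  [0,0,0,0.01],
  [0,0,0,0.02],
  [0,0,0,0.03],
  [0,0,0,0.04],
  [0,0,0,0.05],
])

```text
time: 11.15
ee_pos: [0.5036, 0.1168, 0.1946]
tcp_rot: [-180.0, 0.0, 162.5]
wrist_force: [-0.8, -4.0, 4.8]
opening: 0.0126
grasp_force: 58.7
```

```bash
python3 t.py
```

```text
11.15 Mz 0.268 eff 0.141 eff1 1.249 yaw 162.52 [-0.8 -4.   4.8]
```

Emit:
arm_command([
  [0,0,0,0.01],
  [0,0,0,0.02],
  [0,0,0,0.03],
  [0,0,0,0.04],
  [0,0,0,0.05],
])

```text
time: 11.65
ee_pos: [0.5036, 0.1168, 0.1946]
tcp_rot: [-180.0, 0.0, 159.7]
wrist_force: [-0.6, -3.5, 5.0]
opening: 0.0129
grasp_force: 58.7
```

```bash
python3 t.py
```

```text
11.65 Mz 0.297 eff 0.141 eff1 1.240 yaw 159.65 [-0.6 -3.5  5. ]
```

Emit:
arm_command([
  [0,0,0,0.01],
  [0,0,0,0.02],
  [0,0,0,0.03],
  [0,0,0,0.04],
  [0,0,0,0.05],
])

```text
time: 12.15
ee_pos: [0.5036, 0.1168, 0.1946]
tcp_rot: [180.0, 0.0, 156.8]
wrist_force: [-1.0, -3.4, 6.0]
opening: 0.0127
grasp_force: 58.7
```

```bash
python3 t.py
```

```text
12.15 Mz 0.306 eff 0.141 eff1 1.226 yaw 156.78 [-1.  -3.4  6. ]
```

Emit:
arm_command([
  [0,0,0,0.01],
  [0,0,0,0.02],
  [0,0,0,0.03],
  [0,0,0,0.04],
  [0,0,0,0.05],
])

```text
time: 12.65
ee_pos: [0.5036, 0.1168, 0.1946]
tcp_rot: [180.0, 0.0, 153.9]
wrist_force: [0.1, -3.4, 5.1]
opening: 0.013
grasp_force: 58.7
```

```bash
python3 t.py
```

```text
12.65 Mz 0.285 eff 0.141 eff1 1.214 yaw 153.92 [ 0.1 -3.4  5.1]
```

Emit:
arm_command([
  [0,0,0,0.01],
  [0,0,0,0.02],
  [0,0,0,0.03],
  [0,0,0,0.04],
  [0,0,0,0.05],
])

```text
time: 13.15
ee_pos: [0.5036, 0.1168, 0.1946]
tcp_rot: [180.0, 0.0, 151.1]
wrist_force: [-0.5, -2.2, 5.1]
opening: 0.0126
grasp_force: 58.7
```

```bash
python3 t.py
```

```text
13.15 Mz 0.276 eff 0.141 eff1 1.208 yaw 151.06 [-0.5 -2.2  5.1]
```

Emit:
arm_command([
  [0,0,0,0.01],
  [0,0,0,0.02],
  [0,0,0,0.03],
  [0,0,0,0.04],
  [0,0,0,0.05],
])

```text
time: 13.65
ee_pos: [0.5036, 0.1168, 0.1946]
tcp_rot: [180.0, 0.0, 148.2]
wrist_force: [0.3, -2.7, 4.3]
opening: 0.0127
grasp_force: 58.7
```

```bash
python3 t.py
```

```text
13.65 Mz 0.323 eff 0.141 eff1 1.195 yaw 148.19 [ 0.3 -2.7  4.3]
```

Emit:
arm_command([
  [0,0,0,0.01],
  [0,0,0,0.02],
  [0,0,0,0.03],
  [0,0,0,0.04],
  [0,0,0,0.05],
])

```text
time: 14.15
ee_pos: [0.5036, 0.1168, 0.1946]
tcp_rot: [180.0, 0.0, 145.3]
wrist_force: [-0.6, -3.9, 4.3]
opening: 0.0126
grasp_force: 58.7
```

```bash
python3 t.py
```

```text
14.15 Mz 0.269 eff 0.141 eff1 1.186 yaw 145.33 [-0.6 -3.9  4.3]
```

Emit:
arm_command([
  [0,0,0,0.01],
  [0,0,0,0.02],
  [0,0,0,0.03],
  [0,0,0,0.04],
  [0,0,0,0.05],
])

```text
time: 14.65
ee_pos: [0.5036, 0.1168, 0.1946]
tcp_rot: [180.0, 0.0, 142.5]
wrist_force: [-0.9, -3.2, 5.2]
opening: 0.0131
grasp_force: 58.9
```

```bash
python3 t.py
```

```text
14.65 Mz 0.350 eff 0.157 eff1 1.082 yaw 142.46 [-0.9 -3.2  5.2]
```

Emit:
arm_command([
  [0,0,0,0.01],
  [0,0,0,0.02],
  [0,0,0,0.03],
  [0,0,0,0.04],
  [0,0,0,0.05],
])

```text
time: 15.15
ee_pos: [0.5036, 0.1168, 0.1946]
tcp_rot: [180.0, 0.0, 139.6]
wrist_force: [-1.5, -3.1, 5.4]
opening: 0.0127
grasp_force: 59.0
```

```bash
python3 t.py
```

```text
15.15 Mz 0.356 eff 0.200 eff1 1.053 yaw 139.60 [-1.5 -3.1  5.4]
```

Emit:
arm_command([
  [0,0,0,0.01],
  [0,0,0,0.02],
  [0,0,0,0.03],
  [0,0,0,0.04],
  [0,0,0,0.05],
])

```text
time: 15.65
ee_pos: [0.5036, 0.1168, 0.1946]
tcp_rot: [180.0, 0.0, 136.7]
wrist_force: [-0.9, -3.2, 4.7]
opening: 0.0131
grasp_force: 59.1
```

```bash
python3 t.py
```

```text
15.65 Mz 0.441 eff 0.250 eff1 1.016 yaw 136.74 [-0.9 -3.2  4.7]
```

The torque rise, 0.11 to 0.15 N m over free turning, and the roughly 0.115 rad turned after contact both give about 11 N. I'll release the bar and open wide.

Emit:
arm_command([
  [0,0,0,0],
  [0,0,0,0],
  [0,0,0,0],
  [0,0,0,0],
  [0,0,0,0],
], hand=0.03)

```text
time: 16.15
ee_pos: [0.5035, 0.1169, 0.1942]
tcp_rot: [-180.0, -0.0, 136.8]
wrist_force: [-0.8, -0.1, 0.6]
opening: 0.0298
grasp_force: 0.0
```

Emit:
arm_command([
  [0,0,0,0],
  [0,0,0,0],
  [0,0,-0.005,0],
  [0,0,-0.01,0],
  [0,0,-0.01,0],
], hand=0.08)

```text
time: 16.65
ee_pos: [0.5039, 0.1169, 0.2054]
tcp_rot: [179.9, 0.0, 136.8]
wrist_force: [0.1, 0.4, -0.5]
opening: 0.08
grasp_force: 0.0
```

```bash
python3 s.py; python3 b.py w4
```

```text
16.65 [0.504 0.117 0.205] [179.931   0.043 136.75 ] F [ 0.09   0.391 -0.471] M [ 0.009  0.055 -0.013] 0.08001457618467431 0.0 q6 56.31533694949339 eff [  0.001 -46.328  46.682   0.194   0.     -0.   ]
16.7 [0.5038 0.1169 0.2049] [179.9525   0.032  136.7547] [13.0679 -0.0682  1.9257 91.9365 -0.0003 56.3132] [ 0.0289 -0.0017  0.0574] [0.4526 0.1645 0.3469]
bar_grip [276.3, 260.6] 0.85 [0.5035 0.1158 0.204 ]
ring_grip [278.4, 238.8] 0.84 [0.5032 0.1177 0.1765]
ring_mark [313.2, 269.4] 0.83 [0.53   0.1219 0.1855]
column_center [378.5, 153.3] 0.55 [0.5436 0.221  0.047 ]
column_center [277.1, 259.5] 0.17 [0.559  0.0638 0.047 ]
bricks_center [184.3, 235.8] 0.8 [0.4685 0.0014 0.033 ]
```

View pics/w4.png

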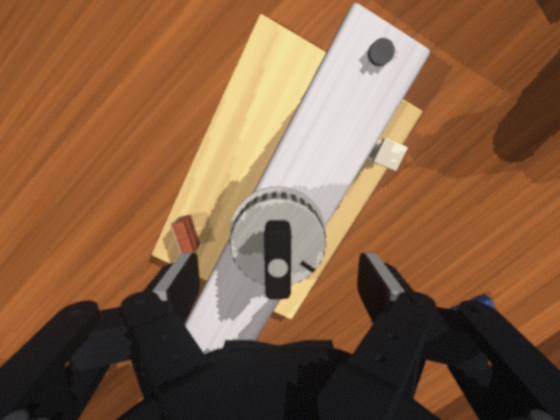

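The bar is still aligned, vertical at column 277. The ring mark at (309,267) hasn't moved, and the ring is centred between the open fingers. I'll descend and grip the ring.

Emit:
arm_command([
  [0,0,0.01,0],
  [0,0,0.02,0],
  [0,0,0.03,0],
  [0,0,0.035,0],
  [0,0,0.035,0],
])

```text
time: 17.55
ee_pos: [0.503, 0.1167, 0.1681]
tcp_rot: [-179.9, -0.1, 136.8]
wrist_force: [0.5, -0.5, 0.2]
opening: 0.0802
grasp_force: 0.0
```

Emit:
arm_command([
  [0,0,0,0],
  [0,0,0,0],
  [0,0,0,0],
  [0,0,0,0],
  [0,0,0,0],
], hand=0.062)

```text
time: 18.05
ee_pos: [0.5036, 0.1169, 0.1694]
tcp_rot: [180.0, 0.0, 136.8]
wrist_force: [-0.1, 0.5, -0.2]
opening: 0.0623
grasp_force: 0.0
```

```bash
python3 s.py
```

```text
18.05 [0.504 0.117 0.169] [179.987   0.009 136.752] F [-0.059  0.493 -0.169] M [-0.009 -0.009  0.008] 0.06226750255493386 0.0 q6 56.314810857595624 eff [  0.003 -46.656  47.09   -0.001   0.      0.   ]
```

Emit:
arm_command([
  [0,0,0,0],
  [0,0,0,0],
  [0,0,0,0],
  [0,0,0,0],
  [0,0,0,0],
], hand=0.05, grip_force=50)

```text
time: 18.55
ee_pos: [0.5036, 0.1168, 0.17]
tcp_rot: [180.0, 0.0, 136.8]
wrist_force: [-2.4, -0.3, 5.3]
opening: 0.0556
grasp_force: 53.0
```

```bash
python3 s.py
```

```text
18.55 [0.504 0.117 0.17 ] [179.967   0.028 136.753] F [-2.377 -0.318  5.267] M [-0.213  0.393 -0.009] 0.055636141736710054 52.95152485370636 q6 56.31275832514539 eff [  0.079 -43.794  45.029  -0.857   0.083   0.002]
```

Emit:
arm_command([
  [0,0,0,0.03],
  [0,0,0,0.06],
  [0,0,0,0.1],
  [0,0,0,0.15],
  [0,0,0,0.2],
], grip_force=60)

```text
time: 19.05
ee_pos: [0.5036, 0.1169, 0.1701]
tcp_rot: [180.0, 0.0, 125.2]
wrist_force: [-0.9, 0.4, 5.1]
opening: 0.0554
grasp_force: 62.1
```

```bash
python3 s.py
```

```text
19.05 [0.504 0.117 0.17 ] [179.954   0.025 125.189] F [-0.91   0.381  5.072] M [-0.134  0.4    0.156] 0.05540407152112743 62.122639417648315 q6 67.87851545358527 eff [ -0.091 -43.574  44.78   -0.85    0.074  -0.674]
```

Emit:
arm_command([
  [0,0,0,0.04],
  [0,0,0,0.08],
  [0,0,0,0.12],
  [0,0,0,0.16],
  [0,0,0,0.2],
])

```text
time: 19.55
ee_pos: [0.5036, 0.1169, 0.1701]
tcp_rot: [179.9, 0.0, 113.8]
wrist_force: [-1.0, -0.9, 6.1]
opening: 0.0555
grasp_force: 62.1
```

```bash
python3 b.py w5; python3 t.py
```

```text
19.6 [0.5036 0.1169 0.17  ] [179.9482   0.0117 113.6057] [13.0692 -0.4229 -2.2814 88.0883 -0.002  79.4636] [-0.1203  0.3563 -0.0886] [0.475  0.1805 0.3116]
bar_grip [279.2, 295.9] 0.61 [0.5037 0.1173 0.204 ]
bar_grip [369.3, 110.0] 0.6 [0.5026 0.1984 0.204 ]
ring_grip [279.0, 264.4] 0.78 [0.5034 0.118  0.1765]
ring_mark [319.0, 298.8] 0.85 [0.5274 0.1128 0.1855]
column_center [366.9, 110.1] 0.61 [0.541  0.2237 0.047 ]
19.95 Mz -0.180 eff -0.150 eff1 0.090 yaw 113.82 [-1.7  0.1  5.4]
```

View pics/w5.png

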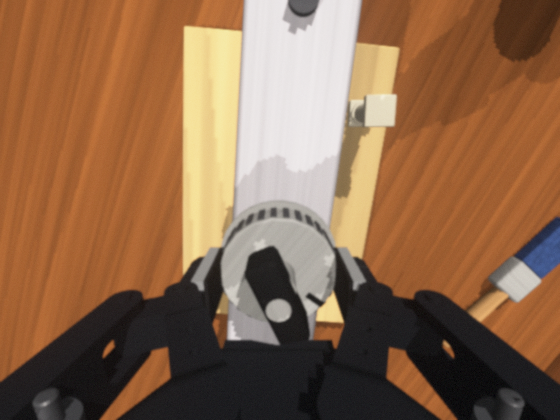

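The ring turned with the fingers: its mark is at (316,299), about 22° clockwise of where it was. The bar kept its world orientation and now appears rotated counter-clockwise in the image. I'll keep turning towards the stop.

Emit:
arm_command([
  [0,0,0,0.05],
  [0,0,0,0.1],
  [0,0,0,0.15],
  [0,0,0,0.2],
  [0,0,0,0.25],
])

```text
time: 20.45
ee_pos: [0.5037, 0.1169, 0.1701]
tcp_rot: [179.9, -0.0, 99.4]
wrist_force: [-1.1, -0.1, 5.5]
opening: 0.0557
grasp_force: 62.1
```

Emit:
arm_command([
  [0,0,0,0.04],
  [0,0,0,0.08],
  [0,0,0,0.12],
  [0,0,0,0.16],
  [0,0,0,0.2],
])

```text
time: 20.95
ee_pos: [0.5037, 0.1169, 0.1701]
tcp_rot: [179.9, -0.0, 88.0]
wrist_force: [-0.8, -1.6, 6.2]
opening: 0.0555
grasp_force: 62.1
```

```bash
python3 t.py
```

```text
20.95 Mz 0.135 eff -0.499 eff1 -0.071 yaw 87.97 [-0.8 -1.6  6.2]
```

Emit:
arm_command([
  [0,0,0,0.01],
  [0,0,0,0.02],
  [0,0,0,0.03],
  [0,0,0,0.04],
  [0,0,0,0.05],
])

```text
time: 21.45
ee_pos: [0.5037, 0.1169, 0.1701]
tcp_rot: [179.9, -0.0, 85.2]
wrist_force: [-1.2, -1.0, 5.8]
opening: 0.0555
grasp_force: 62.1
```

```bash
python3 t.py
```

```text
21.45 Mz 0.118 eff -0.013 eff1 -0.051 yaw 85.18 [-1.2 -1.   5.8]
```

Emit:
arm_command([
  [0,0,0,0.02],
  [0,0,0,0.04],
  [0,0,0,0.06],
  [0,0,0,0.08],
  [0,0,0,0.1],
])

```text
time: 21.95
ee_pos: [0.5037, 0.1169, 0.1701]
tcp_rot: [179.9, -0.0, 79.4]
wrist_force: [-0.6, -1.1, 6.3]
opening: 0.0555
grasp_force: 62.1
```

```bash
python3 t.py
```

```text
21.95 Mz 0.125 eff -0.175 eff1 -0.031 yaw 79.42 [-0.6 -1.1  6.3]
```

Emit:
arm_command([
  [0,0,0,0.02],
  [0,0,0,0.04],
  [0,0,0,0.06],
  [0,0,0,0.08],
  [0,0,0,0.1],
])

```text
time: 22.45
ee_pos: [0.5038, 0.1169, 0.1701]
tcp_rot: [179.9, -0.0, 73.7]
wrist_force: [-0.5, 0.3, 5.2]
opening: 0.0553
grasp_force: 62.2
```

```bash
python3 t.py
```

```text
22.45 Mz 0.139 eff -0.175 eff1 -0.000 yaw 73.69 [-0.5  0.3  5.2]
```

Emit:
arm_command([
  [0,0,0,0.01],
  [0,0,0,0.02],
  [0,0,0,0.03],
  [0,0,0,0.04],
  [0,0,0,0.05],
])

```text
time: 22.95
ee_pos: [0.5038, 0.1169, 0.17]
tcp_rot: [179.9, -0.0, 70.8]
wrist_force: [-1.0, -0.3, 5.6]
opening: 0.0563
grasp_force: 62.2
```

```bash
python3 t.py
```

```text
22.95 Mz 0.166 eff -0.012 eff1 0.021 yaw 70.85 [-1.  -0.3  5.6]
```

Emit:
arm_command([
  [0,0,0,0.01],
  [0,0,0,0.02],
  [0,0,0,0.03],
  [0,0,0,0.04],
  [0,0,0,0.05],
])

```text
time: 23.45
ee_pos: [0.5038, 0.1169, 0.1701]
tcp_rot: [179.9, -0.0, 68.0]
wrist_force: [-0.8, -1.0, 5.5]
opening: 0.0554
grasp_force: 62.2
```

```bash
python3 t.py
```

```text
23.45 Mz 0.211 eff -0.012 eff1 0.036 yaw 67.99 [-0.8 -1.   5.5]
```

Emit:
arm_command([
  [0,0,0,0.01],
  [0,0,0,0.02],
  [0,0,0,0.03],
  [0,0,0,0.04],
  [0,0,0,0.05],
])

```text
time: 23.95
ee_pos: [0.5038, 0.1169, 0.1701]
tcp_rot: [179.9, -0.0, 65.2]
wrist_force: [-0.2, -1.3, 5.1]
opening: 0.0555
grasp_force: 62.2
```

```bash
python3 t.py
```

```text
23.95 Mz 1.874 eff 1.669 eff1 -1.120 yaw 65.21 [-0.2 -1.3  5.1]
```

Emit:
arm_command([
  [0,0,0,0.01],
  [0,0,0,0.02],
  [0,0,0,0.03],
  [0,0,0,0.04],
  [0,0,0,0.05],
])

```text
time: 24.45
ee_pos: [0.5041, 0.1175, 0.1699]
tcp_rot: [179.9, -0.1, 62.4]
wrist_force: [-2.2, -2.3, 4.5]
opening: 0.0552
grasp_force: 64.4
```

```bash
python3 t.py; python3 b.py w6
```

```text
24.45 Mz 1.824 eff 1.080 eff1 -2.167 yaw 62.38 [-2.2 -2.3  4.5]
24.5 [0.5041 0.1174 0.17  ] [179.9297  -0.0935  62.3272] [ 13.0959  -0.4088  -2.277   88.0175   0.0249 130.7688] [ 0.5147 -0.3866  1.8858] [0.5357 0.1789 0.3117]
bar_grip [276.8, 298.3] 0.71 [0.5029 0.1169 0.204 ]
ring_grip [280.1, 266.6] 0.68 [0.5047 0.1168 0.1765]
ring_mark [320.3, 298.7] 0.57 [0.5163 0.096  0.1855]
press [279.9, 191.3] 0.84 [0.5061 0.1166 0.    ]
column_center [261.5, 71.1] 0.91 [0.5446 0.2249 0.047 ]
column_center [278.9, 295.5] 0.62 [0.4587 0.0284 0.047 ]
```

View pics/w6.png

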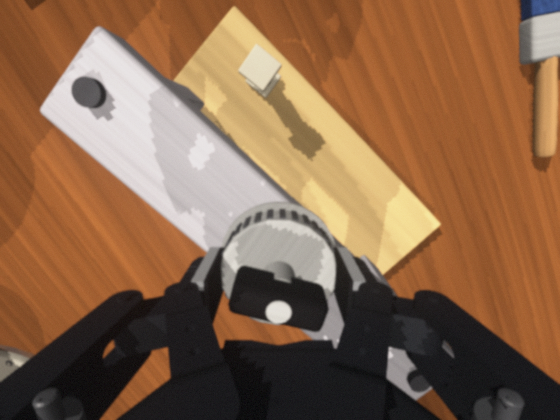

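The ring is at its stop: torque jumped to about 1.85 N m and the grip began to slip. The bar at (278,300) has not been disturbed. I'll release and rise.

Emit:
arm_command([
  [0,0,0,0],
  [0,0,0,0],
  [0,0,0,0],
  [0,0,0,0],
  [0,0,0,0],
], hand=0.08)

```text
time: 25.35
ee_pos: [0.5034, 0.1168, 0.1692]
tcp_rot: [-180.0, 0.0, 62.3]
wrist_force: [-0.7, -0.0, 0.4]
opening: 0.0801
grasp_force: 0.0
```

Emit:
arm_command([
  [0,0,-0.02,0],
  [0,0,-0.05,0],
  [0,0,-0.08,0],
  [0,0,-0.11,0],
  [0,0,-0.11,0],
])

```text
time: 25.85
ee_pos: [0.5044, 0.117, 0.2834]
tcp_rot: [179.8, -0.2, 62.3]
wrist_force: [0.3, 0.4, 0.4]
opening: 0.0799
grasp_force: 0.0
```

```bash
python3 s.py; python3 b.py w7
```

```text
25.85 [0.504 0.117 0.283] [179.752  -0.212  62.26 ] F [0.275 0.396 0.409] M [-0.002 -0.004 -0.003] 0.0799163147147121 0.0 q6 130.80460722461626 eff [  0.005 -45.932  46.195   0.855   0.001  -0.003]
25.9 [0.5042 0.117  0.2811] [179.8571  -0.1247  62.2592] [ 13.0651   1.7402  12.297  100.3671   0.001  130.806 ] [ 0.0258 -0.0353 -0.0181] [0.5355 0.1783 0.4252]
bar_grip [277.4, 218.6] 0.88 [0.5032 0.1154 0.204 ]
ring_grip [278.4, 207.7] 0.95 [0.5047 0.1161 0.1765]
ring_mark [301.2, 223.8] 0.84 [0.5166 0.0962 0.1855]
press [278.5, 174.2] 0.8 [0.5067 0.1172 0.    ]
column_center [263.3, 90.9] 0.57 [0.541  0.2233 0.047 ]
bricks_center [288.9, 260.6] 0.86 [0.4629 0.0011 0.033 ]
```

View pics/w7.png

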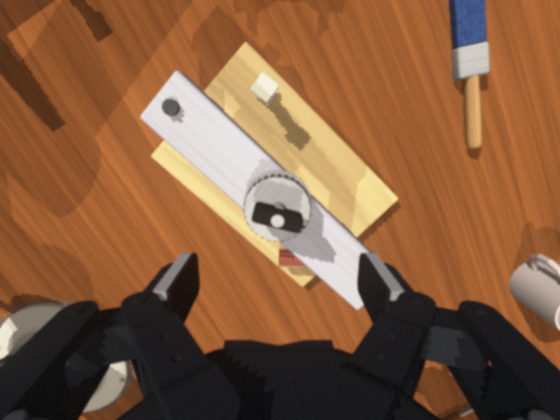

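The bar lies 74° from the tool's x axis in the image, from (254,212) to (302,226), exactly where I left it. The ring mark at (299,222) stayed at its stop angle, and the arm is clear of everything. I'm handing the job in.

```bash
python3 -c "
from workcell import bot
print(bot.job_done())"
```

```text
the job is handed in; nothing more can be done
None
```

I handed the job in: the bar knob presses the gateway with about 11 N (estimated from the turning torque), the lock ring is tight at its stop, and both knobs are released; no verdict was returned.

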